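Seat the roller of a slab roller in its slots

ROBOT

A 7-joint arm with a two-finger parallel gripper is mounted at the origin on the work surface. World frame = base frame: x ahead of the robot, y to its left, z up, the work surface at z = 0. Lengths are in m, angles in rad, forces in N, time in s.
With the tool pointing down it reaches from about 0.4 to 0.875 m from the base axis. Payload 6.5 kg.
Tool frame: the origin (TCP) lies at the very end of the fingers, on their centre line; the grasp point (between the pads) lies 19 mm behind it; z points along the fingers, y is the direction in which the jaws open and shut (so a half turn about z gives the same grasp; the last joint's range is limited). The gripper opens to 85 mm and grips with 20 to 120 N. Pads are 22 mm wide; open, the fingers measure 114 mm over their backs; the gripper's body (76 mm by 85 mm) begins 54 mm behind the grasp point. The pads swing forward as they close: fully open they stand 13 mm farther back than shut.
Start: joints at [1.185, 0.536, -0.004, 1.538, 0.003, 1.067, -0.071], TCP at [0.204, -0.617, 0.204] pointing down, gripper open.
Joint ranges: [-2.7, 2.7], [-0.37, 2.16], [-1.27, 1.26], [0.24, 2.4], [-1.31, 4.45], [0.19, 1.91], [-2.76, 2.76]. Speed limits (rad/s): [2.39, 2.39, 3.14, 3.14, 3.14, 3.14, 3.14].

INTERFACE

Orientations are given as a rotation vector (axis times angle).
In Python, from cell import sense, snapshot, camera_info, ticket, finder gives the robot as it stands.
- The arm moves only by the shell command python3 -m handwheel 'ROWS'. ROWS is JSON, a list of rows, each an object with "fingers": the opening, from 0 (shut) to 1 (fully open); "travel": the shift along the tool's x, y, z in m, a list of three; "roll": the turn about the tool's z in rad. A call has 1 to 5 rows; each row shifts and turns the pose as measured when the row begins, along the tool's axes as they then stand; what a row does not reach is not made up. A row lasts 1/10 s, in which the tool goes at most 50 mm and 8.59 degrees, less where a joint would pass 70% of its speed; a pose out of reach is approached as far as the arm can. A call is refused whole if a number of a shift passes 0.05 or a number of a turn 0.15, either way. A call with a gripper value outside its range is refused whole. The fingers move at their own pace and stop on an object; the grip force is fixed at half the most. Time passes only in rows, so rows that do not move let the fingers close. It gives the time, the measured TCP pose, the force and the opening at its end, in the units of the state.
- sense(): the state, without advancing time (a new reading comes with each control period).
- snapshot(name): name is "scene" or "top" or "wrist"; returns the picture (384x512x3 uint8, red, green, blue); there is no depth.
- camera_info(name): a dict with "intrinsics" (3x3 intrinsics, pixels), "rvec" (rotation vector, rad) and "tvec" (3), from world to camera coordinates, as OpenCV has them. Camera axes: x right, y down, z forward; pixel columns grow to the right and rows downward; lengths in m; the calibration is good to about 2 mm. A picture is of the moment at which its call begins: read the wrist's pose just before it. camera_info takes no time and is no camera call; for the wrist camera it gives the pose at the moment of the call.
- ticket.job_done(): hands the job in, once; it reports no verdict.
Trained networks look in the newest picture that a camera, given by its name, has taken for a name from the list of things; names that differ only in an ending like _2 or _b are one class to them, and where a whole thing is asked for, a point or a joint stands for the part that bears it (a point fixed in the world has none). Each returns a list of dicts, best first, with "score" (0 to 1); they miss things now and then, are a little off and sometimes report something else, mostly with a low value. They report only what shows in the picture. A call takes as long as a camera call. They do not tell look-alikes from the thing itself.
- finder.boxes_of(camera, query): "location" ([x, y, z] in m, in world coordinates, good to about 4 mm: the middle of the surface that is visible of it).
The state is a dict: "time_s": time; "joints": joint angles; "qvel": joint speeds; "tau": joint torques, N m; "tool_pos": TCP position; "tcp_rot": TCP orientation; "ft_force": force on the tool from outside, world axes, zero at the start; "ft_torque": the same for the moment, N m; "finger_gap": opening from 0.0 (shut) to 1.0 (fully open).
Only numpy, scipy, OpenCV 4.12 (cv2) and the standard library are available. Lean on these libraries where they do the work, as an engineer would, in place of code of your own. Each camera call takes 0.05 s, during which the arm holds its last target. There are 200 camera calls.

TASK

Lift the steel roller out of its wooden cradle and lower it, level and without dropping it, into the two open slots of the slab roller's frame. The bearing shoes in the slots slide stiffly: push the roller down on them until you feel both its ends fully home on the hard slot bottoms and it lies level, bed it there with a steady push of about 20 N (2 kg) for half a second, never more than 30 N, and then let go of it. Leave the other things on the table as they are.

Things in the scene. Friction and masses are not known exactly. Their poses are not given: they have to be found in the camera images.
- frame: Slab roller frame, bolted down: 230 x 186 x 18 mm plywood bed with two upright grey steel cheeks. Origin at the centre of the bed's underside, z up, y from cheek to cheek. Cheeks 16 mm thick (|y| = 66 to 82 mm, 132 mm clear between them), 99 mm wide in x, top at z = 105 mm, each with an open-topped slot at x = 0 through it along y. Between them the bed is clear (6 mm strips at x = +-95 mm).
- mouth_left (a point): Middle of the open top of the slot in the +y cheek: y = 74, z = 105 mm in the frame, axes as the frame's. The slot is 28 mm wide there and slopes in to 19 mm by z = 92 mm. Its hard steel bottom moves with the machine's thickness setting, the same for both slots, locked, and not measured: an axle end that is home has its axis anywhere from z = 48 to 64 mm in the frame. Feel for it.
- mouth_right (a point): The same in the -y cheek (y = -74 mm). In the inner half of each slot a white plastic bearing shoe slides up and down stiffly: about 4 to 6 N each, the two differ; the roller's weight alone does not move them. Their tops start anywhere from z = 61 to 68 mm in the frame, each at its own height; the axle end pushes them down to the slot's bottom, where they stay.
- cradle: Wooden cradle, fixed: a 100 x 176 x 14 mm board with a V-block at each end (y = +-74 to 86 mm), in which the roller's axle ends rest. Origin at the centre of its underside, y along the roller, z up. The lying roller's axis is 58 mm above the origin, its barrel is free all round between the V-blocks (44 mm from barrel axis to board).
- roller_mid (a point): Centre of the loose steel roller (on its axis, half-way along), 0.38 to 0.54 kg. Barrel 44 mm diameter, 120 mm long; at each end a plain axle end of 16 mm diameter stands out 33 mm (186 mm over all). Own y is along the roller; it is the same either way round, and it may be turned any way about that axis.
- roller_end_a (a point): Point on the roller's axis 74 mm from its centre towards own +y, in the middle of the length that sits in a slot.
- roller_end_b (a point): The same towards own -y. Either end may go in either slot.
- spatula: Bystander: flat steel spatula with a wooden handle, 200 mm long, lying flat between the two stands. Origin at its underside or grip; leave it alone.
- cone_box: Bystander: small white box, 70 x 50 x 45 mm. Origin at its underside or grip; leave it alone.
- bowl: Bystander: terracotta bowl, 100 mm across, 50 mm high. Origin at its underside or grip; leave it alone.
- mug: Bystander: white mug, 80 mm across, 90 mm high. Origin at its underside or grip; leave it alone.
- glaze_jar: Bystander: glaze jar, 72 mm across, 85 mm high. Origin at its underside or grip; leave it alone.
- kiln_prop: Bystander: plaster-coloured square kiln post, 40 x 40 x 100 mm. Origin at its underside or grip; leave it alone.
- brush: Bystander: brush, 170 mm long, lying flat. Origin at its underside or grip; leave it alone.
- weight: Bystander: brass weight with a knob, 60 mm across, 55 mm high. Origin at its underside or grip; leave it alone.
Things that resemble listed ones, but are neither listed nor needed, are in the scene too. What is shaped like the part that bears roller_mid but black or red is not meant.

How it is judged:
On the way, in this order (a step that is already met when the one before it is completed fails the run):
1. the roller is lifted clear of the cradle (z of roller_mid in the frame of cradle above 0.085 m), for 0.1 s.
2. both axle ends are in their slots, between the cheeks (x of roller_end_a in the frame of frame between -0.004 and 0.004 m and x of roller_end_b in the frame of frame between -0.004 and 0.004 m and y of roller_mid in the frame of frame between -0.008 and 0.008 m and z of each of roller_end_a, roller_end_b in the frame of frame below 0.088 m).
3. the roller lies level (ends within 2 mm) deep in the slots and is bedded on their bottoms: it bears on the frame with more than 18 N (its own weight included; the shoes alone yield at about 11 N) (x of roller_end_a in the frame of frame between -0.004 and 0.004 m and x of roller_end_b in the frame of frame between -0.004 and 0.004 m and y of roller_mid in the frame of frame between -0.008 and 0.008 m and angle between roller_mid's own y axis and vertical between 1.5573 and 1.5843 rad and z of each of roller_end_a, roller_end_b in the frame of frame below 0.067 m and contact force between roller and frame above 18 N), for 0.3 s.
At the end, for the whole second after the job is handed in: The roller lies in the frame's slots where it was bedded: level (its ends within 2 mm of one height), the axis at each end below 67 mm in the frame and within 4 mm of the slot's middle across the roller, the roller's centre within 8 mm of half-way between the cheeks; the roller released and at rest (x of roller_end_a in the frame of frame between -0.004 and 0.004 m and x of roller_end_b in the frame of frame between -0.004 and 0.004 m and y of roller_mid in the frame of frame between -0.008 and 0.008 m and angle between roller_mid's own y axis and vertical between 1.5573 and 1.5843 rad and z of each of roller_end_a, roller_end_b in the frame of frame below 0.067 m and linear speed of roller below 0.01 m/s and contact force between the fingers and roller below 0.05 N); the robot touches nothing.
It fails at once if the roller pressed on the frame with more than 45 N in all (its own weight and side forces included) (contact force between roller and frame above 45 N).
It fails at once if the arm or fingers pressed on the frame with more than 35 N (contact force between the arm and frame above 35 N).
It fails at once if the roller dropped: moving faster than 0.35 m/s with no finger on it (linear speed of roller above 0.35 m/s and contact force between the fingers and roller below 0.1 N).
It fails at once if a bystander moved by more than 20 mm (distance of any of spatula, cone_box, bowl, mug, glaze_jar, kiln_prop, brush, weight from where it was at the start of the episode above 0.02 m).
It also fails if it takes over 48 s, if anything falls off the work surface, if the arm or the gripper's body presses on something with over 40 N, if the wrist force passes 120 N, or if a joint passes its speed limit or range.

## Working session

There is one attempt and no reset: what is moved stays moved. The work goes in short steps, Python scripts to look and compute and a shell command to move; the robot and the scene stay as the last step left them, time stands still between calls to the robot, and variables do not carry over. Pictures are saved under pics/ and viewed, about 8 in all and at most 12, crops included, and the job is handed in when it is done.

```bash
mkdir -p pics; ls
python3 - <<'E'
from cell import sense, snapshot, camera_info, finder
import cv2, numpy as np
s=sense(); print({k:np.round(v,3).tolist() for k,v in s.items()})
ims=[]
for c in("scene","top"):
    im=snapshot(c); cv2.imwrite(f"pics/{c}0.png",im[:,:,::-1]); 
    for q in("frame","cradle","roller_mid"):
        for d in finder.boxes_of(c,q)[:4]:
            i=camera_info(c); p=np.array(d["location"]); uv=cv2.projectPoints(p[None],i["rvec"],i["tvec"],i["intrinsics"],None)[0].ravel()
            print(c,q,round(d["score"],2),p.round(3),uv.round())
E
```

```text
pics
{'time_s': 0.0, 'joints': [1.185, 0.537, -0.004, 1.539, 0.003, 1.067, -0.071], 'qvel': [-0.002, 0.0, 0.001, 0.001, 0.0, -0.001, 0.001], 'tau': [0.0, -58.339, 1.048, -25.909, 0.012, 0.009, 0.0], 'tool_pos': [0.204, -0.616, 0.203], 'tcp_rot': [-3.1, -0.5, 0.001], 'ft_force': [0.092, 0.258, 0.16], 'ft_torque': [-0.0, -0.015, -0.009], 'finger_gap': 1.0}
scene cradle 0.57 [ 0.6   -0.188  0.015] [231. 181.]
scene roller_mid 0.93 [ 0.33  -0.604  0.034] [244.  83.]
scene roller_mid 0.78 [ 0.585 -0.197  0.073] [233. 166.]
scene roller_mid 0.56 [ 0.398 -0.283  0.042] [269. 136.]
scene roller_mid 0.3 [ 0.457 -0.446  0.022] [234. 119.]
top frame 0.61 [0.524 0.239 0.02 ] [169. 198.]
top cradle 0.7 [0.602 0.423 0.081] [121. 178.]
top cradle 0.59 [ 0.564 -0.211  0.015] [277. 189.]
top roller_mid 0.67 [ 0.323 -0.614  0.04 ] [377. 246.]
top roller_mid 0.59 [0.529 0.237 0.016] [170. 197.]
top roller_mid 0.57 [ 0.582 -0.213  0.074] [278. 182.]
```

View pics/scene0.png

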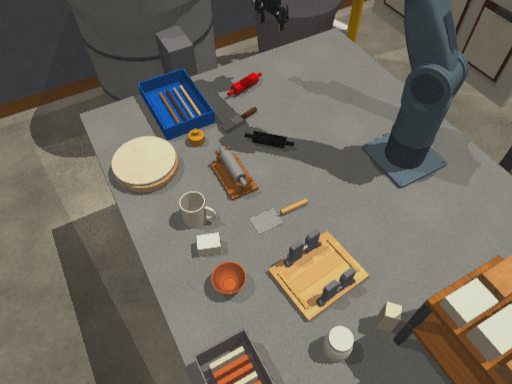

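View pics/top0.png

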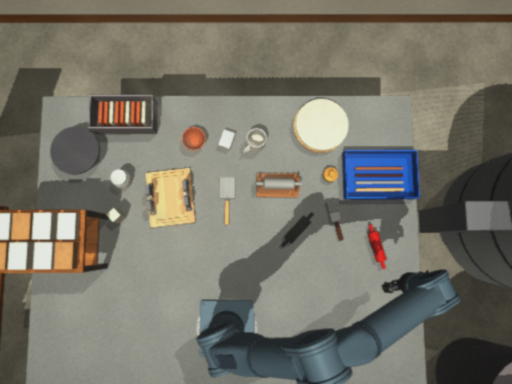

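In the pictures the roller-shaped things are red at top (376,246), black at top (297,230), and grey steel lying in the cradle at top (278,184) / scene (232,163). The grey one fits the description. The frame is at top (171,197) / scene (318,272). I'm moving the wrist over the cradle to check it close up.

```bash
cat > h.py <<'E'
from cell import sense, snapshot, camera_info, finder, ticket
import cv2, numpy as np
from scipy.spatial.transform import Rotation as Ro
def st():
    s=sense(); R=Ro.from_rotvec(s["tcp_rot"]).as_matrix(); x=R[:,0]
    return s,np.array(s["tool_pos"]),R,np.arctan2(x[1],x[0])
def plan(target,yaw=None):
    s,p,R,y=st(); d=R.T@(np.array(target)-p)
    r=0 if yaw is None else -((yaw-y+np.pi/2)%np.pi-np.pi/2)
    print("t",round(s["time_s"],2),"pos",p.round(4),"yaw",round(y,4),"tilt",R[:,2].round(4),"| tool d",d.round(4),"roll",round(r,4),"F",np.round(s["ft_force"],1),"gap",round(s["finger_gap"],3))
def shot(c,name):
    i=camera_info(c); im=snapshot(c); cv2.imwrite(f"pics/{name}.png",im[:,:,::-1]); np.savez(f"pics/{name}.npz",K=i["intrinsics"],r=i["rvec"],t=i["tvec"]); return im,i
def proj(P,i): return cv2.projectPoints(np.atleast_2d(np.array(P,float)),np.array(i["rvec"]),np.array(i["tvec"]),np.array(i["intrinsics"]),None)[0].reshape(-1,2)
def ray(uv,name):
    z=np.load(f"pics/{name}.npz"); R=cv2.Rodrigues(z["r"])[0]; C=-R.T@z["t"].ravel()
    return C,R.T@np.linalg.inv(z["K"])@np.array([*uv,1.])
def onz(uv,name,z):
    C,d=ray(uv,name); return C+d*(z-C[2])/d[2]
def tri(a):  # [(uv,name),...]
    A=np.zeros((3,3));b=np.zeros(3);L=[]
    for uv,n in a:
        C,d=ray(uv,n); d/=np.linalg.norm(d); M=np.eye(3)-np.outer(d,d); A+=M; b+=M@C; L.append((C,M))
    X=np.linalg.solve(A,b); return X,[np.linalg.norm(M@(X-C)) for C,M in L]
def find(c,qs):
    i=camera_info(c)
    for q in qs:
        for d in finder.boxes_of(c,q)[:3]: print(c,q,round(d["score"],2),np.round(d["location"],4),proj(d["location"],i)[0].round(1))
E
python3 -m handwheel '[{"fingers":1,"travel":[0.02,0,-0.045],"roll":0},{"fingers":1,"travel":[0.03,0,-0.045],"roll":0},{"fingers":1,"travel":[0.04,-0.027,-0.045],"roll":0},{"fingers":1,"travel":[0.04,-0.027,-0.02],"roll":0},{"fingers":1,"travel":[0.04,-0.027,0],"roll":0}]'
python3 -m handwheel '[{"fingers":1,"travel":[0.04,-0.03,0],"roll":0},{"fingers":1,"travel":[0.04,-0.03,0],"roll":0},{"fingers":1,"travel":[0.04,-0.03,0],"roll":0},{"fingers":1,"travel":[0.04,-0.03,0],"roll":0},{"fingers":1,"travel":[0.04,-0.03,0],"roll":0}]'
python3 -m handwheel '[{"fingers":1,"travel":[0,0,0],"roll":-0.14},{"fingers":1,"travel":[0,0,0],"roll":-0.14},{"fingers":1,"travel":[0,0,0],"roll":-0.14},{"fingers":1,"travel":[0,0,0],"roll":-0.14},{"fingers":1,"travel":[0,0,0],"roll":-0.14}]'
python3 -m handwheel '[{"fingers":1,"travel":[0,0,0],"roll":-0.14},{"fingers":1,"travel":[0,0,0],"roll":-0.14},{"fingers":1,"travel":[0,0,0],"roll":-0.14},{"fingers":1,"travel":[0,0,0],"roll":-0.14},{"fingers":1,"travel":[0,0,0],"roll":0}]'
python3 - <<'E'
from h import *
plan([0.56,-0.21,0.35],np.pi/2)
i=camera_info("wrist"); R=cv2.Rodrigues(np.array(i["rvec"]))[0]; print("cam",(-R.T@np.array(i["tvec"])).round(3),"fwd",R[2].round(3), "img x",R[0].round(2)); print(np.array(i["intrinsics"]))
print(proj([[0.58,-0.21,0.073],[.53,.24,.05]],i))
E
```

```text
time_s: 0.9
tool_pos: [0.3293, -0.4996, 0.3502]
tcp_rot: [-3.104, -0.476, 0.006]
ft_force: [0.2, -0.4, 0.4]
finger_gap: 0.998
time_s: 1.4
tool_pos: [0.4756, -0.2953, 0.3524]
tcp_rot: [3.102, 0.474, -0.0]
ft_force: [1.1, -0.5, -0.3]
finger_gap: 0.998
time_s: 1.9
tool_pos: [0.4821, -0.2837, 0.3531]
tcp_rot: [2.723, 1.564, 0.004]
ft_force: [-0.6, -0.2, -0.3]
finger_gap: 0.999
time_s: 2.4
tool_pos: [0.4817, -0.2837, 0.3532]
tcp_rot: [2.155, 2.282, 0.003]
ft_force: [-0.3, 1.1, 0.1]
finger_gap: 1.002
t 2.4 pos [ 0.4817 -0.2837  0.3532] yaw 1.6281 tilt [ 3.4e-03 -7.0e-04 -1.0e+00] | tool d [0.0691 0.0824 0.0035] roll 0.0573 F [-0.3  1.1  0.1] gap 1.002
cam [ 0.477 -0.212  0.523] fwd [ 0.019 -0.28  -0.96 ] img x [1.   0.06 0.  ]
[[318.84758058   0.         255.03884881]
 [  0.         318.84758058 187.80341838]
 [  0.           0.           1.        ]]
[[ 329.60644097   97.39578053]
 [ 329.68661643 -358.30344466]]
```

```bash
python3 -m handwheel '[{"fingers":1,"travel":[0.0,0.04,0],"roll":0},{"fingers":1,"travel":[0,0.03,0],"roll":0.05},{"fingers":1,"travel":[-0.01,0.02,0.04],"roll":0},{"fingers":1,"travel":[0,0,0.02],"roll":0},{"fingers":1,"travel":[0,0,0],"roll":0}]' >/dev/null
python3 - <<'E'
from h import *
s,i=shot("wrist","w1"); plan([0.58,-0.21,0.3],np.pi/2); find("wrist",["roller_mid","cradle","roller_end_a"])
E
python3 -m handwheel '[{"fingers":1,"travel":[0.0,-0.04,0],"roll":0},{"fingers":1,"travel":[0,-0.04,0],"roll":0},{"fingers":1,"travel":[-0.04,-0.02,0],"roll":0},{"fingers":1,"travel":[-0.02,0,0],"roll":0},{"fingers":1,"travel":[0,0,0],"roll":0}]' >/dev/null
python3 - <<'E'
from h import *
s,i=shot("wrist","w2"); plan([0.58,-0.21,0.3],np.pi/2); find("wrist",["roller_mid","cradle","roller_end_a"])
a=cv2.imread("pics/w1.png");b=cv2.imread("pics/w2.png")
cv2.imwrite("pics/w12.png",cv2.vconcat([cv2.resize(a[0:250,100:500],(800,500))[:, :],]))
cv2.imwrite("pics/wpair.png",cv2.vconcat([a[:300],b[:300]]))
E
```

```text
t 2.95 pos [ 0.5747 -0.2916  0.2935] yaw 1.5533 tilt [ 0.0057 -0.0035 -1.    ] | tool d [ 0.0816  0.0039 -0.0067] roll -0.0175 F [-0.1  0.4  1.1] gap 1.003
wrist roller_mid 0.92 [ 0.3984 -0.2849  0.0396] [121.7 147.3]
wrist roller_mid 0.83 [ 0.5799 -0.2088  0.0764] [257.2  83.9]
wrist roller_mid 0.44 [ 0.4097 -0.5878  0.023 ] [157.5 328. ]
wrist cradle 0.58 [ 0.5679 -0.2     0.015 ] [247.6  78.5]
wrist roller_end_a 0.75 [ 0.5798 -0.2111  0.0736] [257.2  86.1]
wrist roller_end_a 0.72 [ 0.3971 -0.2891  0.0415] [120.6 150.7]
wrist roller_end_a 0.48 [ 0.4115 -0.5883  0.0242] [158.4 328.8]
t 3.65 pos [ 0.4724 -0.3509  0.3033] yaw 1.5526 tilt [ 0.0188 -0.0119 -0.9998] | tool d [0.1429 0.105  0.0036] roll -0.0182 F [0.3 0.1 0.9] gap 0.997
wrist roller_mid 0.74 [ 0.5751 -0.2313  0.0788] [339.2  46.9]
wrist roller_mid 0.71 [ 0.3504 -0.5976  0.0377] [178.2 302.4]
wrist roller_mid 0.68 [ 0.3944 -0.2895  0.0393] [190.8 101.6]
wrist cradle 0.69 [ 0.5565 -0.2359  0.0136] [312.   57.3]
wrist cradle 0.47 [ 0.5771 -0.2324  0.0749] [339.9  48.4]
wrist roller_end_a 0.77 [ 0.5749 -0.2331  0.075 ] [338.   49.1]
wrist roller_end_a 0.65 [ 0.3509 -0.5995  0.0415] [178.1 305. ]
wrist roller_end_a 0.64 [ 0.3952 -0.2887  0.0436] [190.8 101.1]
```

View pics/wpair.png

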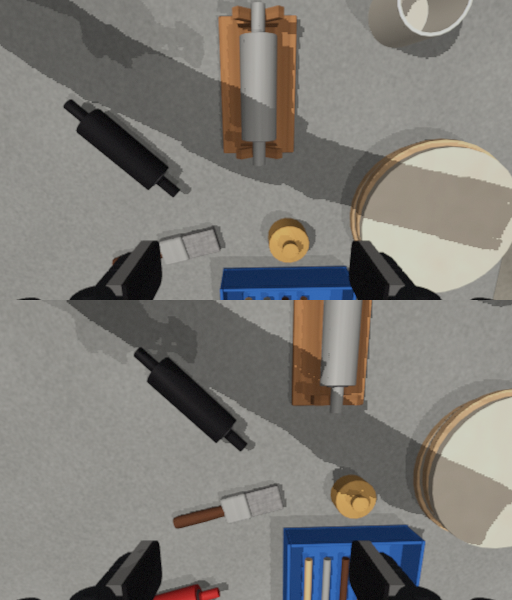

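w1 shows the grey steel roller in its cradle, with axle tips at about (258,2) and (259,165). The black one is at (122,147) and has no cradle. So the grey one is confirmed. Next I take two centred views of it for the stereo fix.

```bash
python3 -m handwheel '[{"fingers":1,"travel":[0.04,0.01,0],"roll":0},{"fingers":1,"travel":[0.04,0,0],"roll":0},{"fingers":1,"travel":[0.04,0,0],"roll":0},{"fingers":1,"travel":[0.04,0,0],"roll":0},{"fingers":1,"travel":[0.01,0,0],"roll":0}]' >/dev/null
python3 -m handwheel '[{"fingers":1,"travel":[0,0,0],"roll":0}]' >/dev/null
python3 - <<'E'
from h import *
s,i=shot("wrist","w3"); plan([0.58,-0.17,0.3],np.pi/2); find("wrist",["roller_mid"])
E
python3 -m handwheel '[{"fingers":1,"travel":[0,0.04,0],"roll":0},{"fingers":1,"travel":[0,0.04,0],"roll":0},{"fingers":1,"travel":[0,0.04,0],"roll":0},{"fingers":1,"travel":[0,0.02,0],"roll":0},{"fingers":1,"travel":[0,0,0],"roll":0}]' >/dev/null
python3 -m handwheel '[{"fingers":1,"travel":[0,0,0],"roll":0}]' >/dev/null
python3 - <<'E'
from h import *
s,i=shot("wrist","w4"); plan([0.58,-0.17,0.3],np.pi/2); find("wrist",["roller_mid"])
a=cv2.imread("pics/w3.png");b=cv2.imread("pics/w4.png")
p=lambda m,c:cv2.resize(m[60:310,c-100:c+100],(400,500),interpolation=cv2.INTER_CUBIC)
i3=np.load("pics/w3.npz");d={"rvec":i3["r"],"tvec":i3["t"],"intrinsics":i3["K"]}
c3=int(proj([.58,-.21,.06],d)[0,0]);c4=int(proj([.58,-.21,.06],i)[0,0]);print("crop cols from",c3-100,c4-100,"rows from 60, x2")
cv2.imwrite("pics/c34.png",cv2.hconcat([p(a,c3),p(b,c4)]))
E
```

```text
t 4.45 pos [ 0.4893 -0.1635  0.3012] yaw 1.5692 tilt [ 0.0209 -0.007  -0.9998] | tool d [-0.0064  0.0906  0.0031] roll -0.0016 F [ 0.3  0.4 -0.3] gap 0.999
wrist roller_mid 0.74 [ 0.3945 -0.2841  0.0374] [186.9 229.8]
wrist roller_mid 0.57 [ 0.5747 -0.2023  0.0759] [317.5 182.4]
t 5.15 pos [ 0.6306 -0.1796  0.3001] yaw 1.5495 tilt [ 0.0143 -0.0134 -0.9998] | tool d [ 0.0085 -0.0507 -0.0008] roll -0.0213 F [-0.5 -0.5 -0.1] gap 1.001
wrist roller_mid 0.9 [ 0.3962 -0.2796  0.0406] [ 91.2 220.1]
crop cols from 218 114 rows from 60, x2
```

View pics/c34.png

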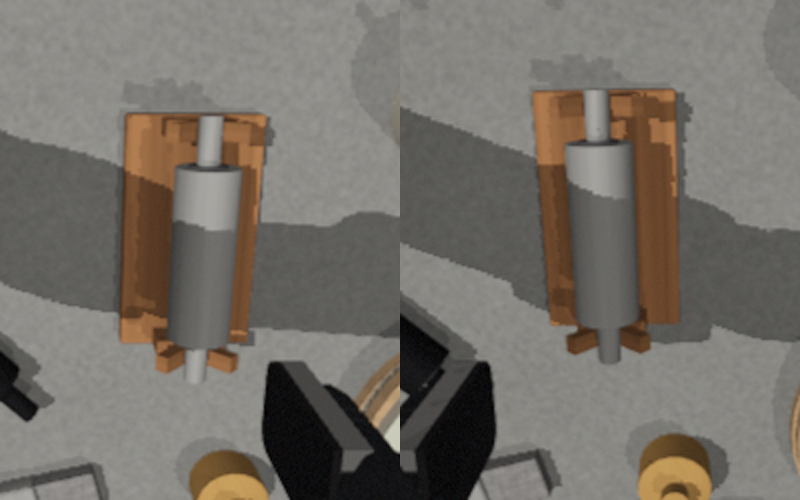

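The steel roller shows in both halves. In w3 its tips are at crop (210,115) and (195,383); in w4 they are at (597,90) and (610,362). I triangulate these; they are the upper rim of the axle tips, so z should come out near 0.066.

Run:
```python
from h import *
A=tri([((323.25,117.5),"w3"),((212.5,105),"w4")]);B=tri([((315.5,251),"w3"),((219,241),"w4")])
print(A,B,np.linalg.norm(A[0]-B[0]))
m=(A[0]+B[0])/2;d=A[0]-B[0];print("mid",m.round(4),"yaw axis",np.arctan2(d[1],d[0]))
plan([*m[:2],0.3],np.arctan2(d[1],d[0]))
for z in(.066,):
  for n,t,b in(("w3",(323.25,117.5),(315.5,251)),("w4",(212.5,105),(219,241))):
    t,b=onz(t,n,z),onz(b,n,z);print(n,t.round(4),b.round(4),((t+b)/2).round(4),np.arctan2(*(t-b)[1::-1]).round(4),np.linalg.norm(t-b).round(4))
```

```text
(array([ 0.58214231, -0.12178987,  0.05390072]), [np.float64(0.0004926957212355278), np.float64(0.0004926957212355532)]) (array([ 0.58081572, -0.30804576,  0.06053911]), [np.float64(0.00021664204604325974), np.float64(0.0002166420460432904)]) 0.18637887335456774
mid [ 0.5815 -0.2149  0.0572] yaw axis 1.5636740348613294
t 5.2 pos [ 0.6303 -0.1793  0.3005] yaw 1.5498 tilt [ 0.0146 -0.0135 -0.9998] | tool d [-0.0367 -0.0481  0.0003] roll -0.0139 F [-0.1 -0.2  0.5] gap 0.999
w3 [ 0.5794 -0.1204  0.066 ] [ 0.5796 -0.3054  0.066 ] [ 0.5795 -0.2129  0.066 ] 1.5717 0.185
w4 [ 0.5835 -0.1218  0.066 ] [ 0.5815 -0.3051  0.066 ] [ 0.5825 -0.2135  0.066 ] 1.56 0.1833
```

```bash
python3 -m handwheel '[{"fingers":1,"travel":[-0.017,-0.024,0.02],"roll":-0.012},{"fingers":1,"travel":[-0.017,-0.024,0.04],"roll":0},{"fingers":1,"travel":[0,0,0.04],"roll":0},{"fingers":1,"travel":[0,0,0.02],"roll":0},{"fingers":1,"travel":[0,0,0],"roll":0}]' >/dev/null
python3 -m handwheel '[{"fingers":1,"travel":[0,0,0],"roll":0}]' >/dev/null
python3 - <<'E'
from h import *
plan([0.581,-0.2135,0.036],1.566); s,i=shot("wrist","w5")
print(proj([[0.581,-.1505,.058],[.581,-.2735,.058],[.581,-.2135,.08]],i).round())
cv2.imwrite("pics/c5.png",cv2.resize(s[100:384,130:380,::-1],(500,568)))
E
```

```text
t 5.8 pos [ 0.5774 -0.2193  0.1812] yaw 1.5571 tilt [ 0.0183 -0.0185 -0.9997] | tool d [0.0085 0.0008 0.1451] roll -0.0089 F [-0.  -0.4  0.2] gap 1.0
[[255.  95.]
 [257. 224.]
 [257. 171.]]
```

View pics/c5.png

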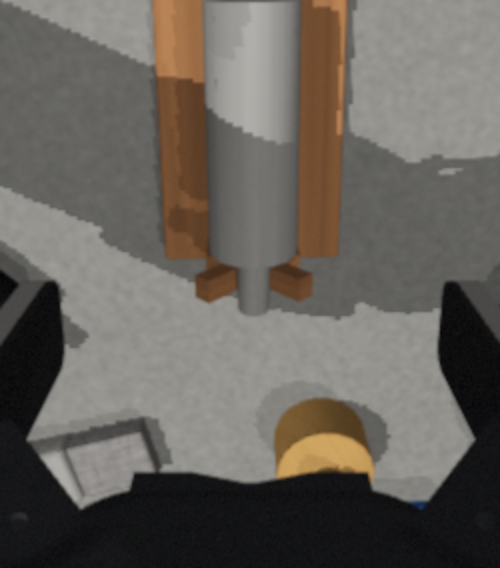

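Barrel centre is at crop (253,190), i.e. pixel 256.5, which matches the predicted 255–257 and lies midway between the fingers. Descending.

```bash
python3 -m handwheel '[{"fingers":1,"travel":[0.009,0.001,0.03],"roll":-0.009},{"fingers":1,"travel":[0,0,0.03],"roll":0},{"fingers":1,"travel":[0,0,0.03],"roll":0},{"fingers":1,"travel":[0,0,0.02],"roll":0},{"fingers":1,"travel":[0,0,0],"roll":0}]' 
python3 -m handwheel '[{"fingers":1,"travel":[0,0,0],"roll":0}]' >/dev/null
python3 - <<'E'
from h import *
plan([0.581,-0.2135,0.036],1.566)
E
```

```text
time_s: 6.35
tool_pos: [0.5894, -0.214, 0.0788]
tcp_rot: [2.196, 2.186, 0.013]
ft_force: [-1.1, -0.3, -0.0]
finger_gap: 1.0
t 6.45 pos [ 0.5906 -0.2141  0.0806] yaw 1.5662 tilt [ 0.0382 -0.025  -0.999 ] | tool d [ 0.0017 -0.0113  0.0441] roll 0.0002 F [-0.1  0.2 -0.5] gap 1.002
```

```bash
python3 -m handwheel '[{"fingers":1,"travel":[0,-0.005,0.006],"roll":0},{"fingers":1,"travel":[0,-0.005,0.008],"roll":0},{"fingers":1,"travel":[0,-0.003,0.008],"roll":0},{"fingers":1,"travel":[0,0,0.008],"roll":0},{"fingers":1,"travel":[0,0,0.006],"roll":0}]' >/dev/null
python3 - <<'E'
from h import *
plan([0.581,-0.2135,0.036],1.566)
E
python3 -m handwheel '[{"fingers":1,"travel":[0,0,0],"roll":0},{"fingers":1,"travel":[0,0,0],"roll":0},{"fingers":1,"travel":[0,0,0],"roll":0},{"fingers":1,"travel":[0,0,0],"roll":0},{"fingers":1,"travel":[0,0,0],"roll":0}]' >/dev/null
python3 - <<'E'
from h import *
plan([0.581,-0.2135,0.036],1.566)
E
```

```text
t 6.95 pos [ 0.5817 -0.2164  0.0473] yaw 1.5654 tilt [ 0.0467 -0.0282 -0.9985] | tool d [ 0.0032 -0.0012  0.0112] roll -0.0006 F [ 0.  -0.6 -0.3] gap 1.0
t 7.45 pos [ 0.5816 -0.2161  0.0463] yaw 1.5657 tilt [ 0.0457 -0.0276 -0.9986] | tool d [ 0.0029 -0.0011  0.0102] roll -0.0003 F [ 0.2 -0.5 -0.3] gap 1.002
```

```bash
python3 -m handwheel '[{"fingers":1,"travel":[0.001,0,0.005],"roll":0},{"fingers":1,"travel":[0.001,0,0.005],"roll":0},{"fingers":0.6,"travel":[0,0,0],"roll":0},{"fingers":0.6,"travel":[0,0,0],"roll":0},{"fingers":0.55,"travel":[0,0,0],"roll":0}]'
python3 - <<'E'
from h import *
plan([0.581,-0.2135,0.036],1.566)
E
python3 -m handwheel '[{"fingers":0.4,"travel":[0,0,0],"roll":0},{"fingers":0.2,"travel":[0,0,0],"roll":0},{"fingers":0,"travel":[0,0,0],"roll":0},{"fingers":0,"travel":[0,0,0],"roll":0},{"fingers":0,"travel":[0,0,0],"roll":0}]'
python3 - <<'E'
from h import *
plan([0.581,-0.2135,0.036],1.566)
E
```

```text
time_s: 7.95
tool_pos: [0.5823, -0.2141, 0.0354]
tcp_rot: [2.189, 2.18, 0.02]
ft_force: [-0.3, 0.4, -0.1]
finger_gap: 0.553
t 7.95 pos [ 0.5823 -0.2141  0.0354] yaw 1.5659 tilt [ 0.0459 -0.0276 -0.9986] | tool d [ 0.0006 -0.0012 -0.0006] roll -0.0001 F [-0.3  0.4 -0.1] gap 0.553
time_s: 8.45
tool_pos: [0.5819, -0.2141, 0.0362]
tcp_rot: [2.19, 2.18, 0.019]
ft_force: [0.2, 0.1, 0.5]
finger_gap: 0.443
t 8.45 pos [ 0.5819 -0.2141  0.0362] yaw 1.5657 tilt [ 0.0451 -0.0277 -0.9986] | tool d [ 0.0006 -0.0009  0.0001] roll -0.0003 F [0.2 0.1 0.5] gap 0.443
```

```bash
python3 -m handwheel '[{"fingers":0,"travel":[0,0,-0.005],"roll":0},{"fingers":0,"travel":[0,0,-0.008],"roll":0},{"fingers":0,"travel":[0,0,-0.01],"roll":0},{"fingers":0,"travel":[0,0,-0.01],"roll":0},{"fingers":0,"travel":[0,0,0],"roll":0}]'
python3 - <<'E'
from h import *
plan([0.581,-0.2135,0.25],1.566); s,i=shot("wrist","w6"); print(np.round(sense()["ft_torque"],2))
cv2.imwrite("pics/c6.png",cv2.resize(s[:,100:420,::-1],(500,600)))
E
```

```text
time_s: 8.95
tool_pos: [0.5781, -0.2128, 0.0702]
tcp_rot: [2.193, 2.183, 0.016]
ft_force: [1.1, 0.4, -4.8]
finger_gap: 0.438
t 8.95 pos [ 0.5781 -0.2128  0.0702] yaw 1.5656 tilt [ 0.0409 -0.0266 -0.9988] | tool d [-0.0055  0.0103 -0.1795] roll -0.0004 F [ 1.1  0.4 -4.8] gap 0.438
[0.04 0.09 0.  ]
```

View pics/c6.png

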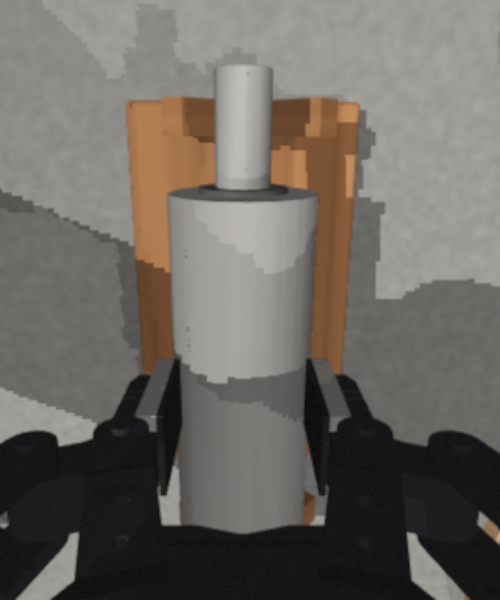

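The roller is held: its weight reads 4.8 N, the barrel sits between the pads at crop (243,430), and it is clear of the V-block. Now I raise it and carry it toward the frame.

```bash
python3 -m handwheel '[{"fingers":0,"travel":[0,0.002,-0.02],"roll":0},{"fingers":0,"travel":[0,0.002,-0.035],"roll":0},{"fingers":0,"travel":[0,0.002,-0.04],"roll":0},{"fingers":0,"travel":[0,0.002,-0.04],"roll":0},{"fingers":0,"travel":[0,0.002,-0.035],"roll":0}]' 
python3 -m handwheel '[{"fingers":0,"travel":[0.015,0,-0.03],"roll":0},{"fingers":0,"travel":[0.03,0,-0.015],"roll":0},{"fingers":0,"travel":[0.04,0,0],"roll":0},{"fingers":0,"travel":[0.04,0,0],"roll":0},{"fingers":0,"travel":[0.04,0,0],"roll":0}]' 
python3 -m handwheel '[{"fingers":0,"travel":[0.04,-0.02,0],"roll":0},{"fingers":0,"travel":[0.04,-0.02,0],"roll":0},{"fingers":0,"travel":[0.04,-0.02,0],"roll":0},{"fingers":0,"travel":[0.03,-0.02,0],"roll":0},{"fingers":0,"travel":[0.01,0,0],"roll":0}]' 
python3 -m handwheel '[{"fingers":0,"travel":[0,0,0],"roll":0}]' >/dev/null
python3 - <<'E'
from h import *
plan([0.47,0.16,0.30],1.566); s,i=shot("wrist","w7");find("wrist",["frame","mouth_left"])
E
```

```text
time_s: 9.5
tool_pos: [0.575, -0.207, 0.2376]
tcp_rot: [2.203, 2.194, 0.003]
ft_force: [1.4, -0.7, -4.8]
finger_gap: 0.438
time_s: 10.0
tool_pos: [0.577, -0.046, 0.2859]
tcp_rot: [2.211, 2.169, 0.005]
ft_force: [1.0, 0.1, -5.5]
finger_gap: 0.442
time_s: 10.5
tool_pos: [0.4939, 0.1277, 0.2772]
tcp_rot: [2.203, 2.18, 0.007]
ft_force: [-0.5, -0.4, -5.6]
finger_gap: 0.44
t 10.6 pos [0.4933 0.1295 0.2772] yaw 1.5637 tilt [ 0.0333 -0.0265 -0.9991] | tool d [ 0.0298 -0.0227 -0.0244] roll -0.0023 F [ 0.9 -0.3 -5. ] gap 0.435
wrist frame 0.73 [0.5447 0.2401 0.0195] [289.1  55.3]
wrist mouth_left 0.81 [0.547  0.2386 0.0192] [290.8  56.6]
```

```bash
python3 -m handwheel '[{"fingers":0,"travel":[0.02,0,-0.01],"roll":0},{"fingers":0,"travel":[0.035,0,-0.01],"roll":0},{"fingers":0,"travel":[0.02,-0.01,0],"roll":0},{"fingers":0,"travel":[0,-0.01,0],"roll":0},{"fingers":0,"travel":[0,0,0],"roll":0}]'
python3 - <<'E'
from h import *
plan([0.47,0.16,0.30],1.566); s,i=shot("wrist","w8");find("wrist",["frame"])
E
python3 -m handwheel '[{"fingers":0,"travel":[0,0.03,0],"roll":0},{"fingers":0,"travel":[0,0.04,0],"roll":0},{"fingers":0,"travel":[0,0.04,0],"roll":0},{"fingers":0,"travel":[0,0.02,0],"roll":0},{"fingers":0,"travel":[0,0,0],"roll":0}]'
python3 - <<'E'
from h import *
plan([0.55,0.16,0.30],1.566); s,i=shot("wrist","w9");find("wrist",["frame"])
a=cv2.imread("pics/w8.png");b=cv2.imread("pics/w9.png")
cv2.imwrite("pics/p89.png",cv2.resize(cv2.vconcat([a[:240,112:],b[:240,:400]]),(800,600*16//10))[:,:]) 
cv2.imwrite("pics/a8.png",cv2.resize(a[:300,112:],(800,600)));cv2.imwrite("pics/a9.png",cv2.resize(b[:300,0:400],(800,600)))
E
```

```text
time_s: 11.25
tool_pos: [0.4793, 0.1938, 0.2934]
tcp_rot: [2.223, 2.156, 0.0]
ft_force: [1.0, -0.6, -5.0]
finger_gap: 0.438
t 11.25 pos [0.4793 0.1938 0.2934] yaw 1.54 tilt [ 0.0312 -0.0322 -0.999 ] | tool d [-0.0343 -0.008  -0.0058] roll -0.026 F [ 1.  -0.6 -5. ] gap 0.438
wrist frame 0.73 [0.5641 0.2614 0.0197] [309.8  88.9]
wrist frame 0.65 [0.6107 0.0219 0.0036] [333.3 243.1]
time_s: 11.85
tool_pos: [0.6184, 0.1777, 0.296]
tcp_rot: [2.233, 2.137, -0.006]
ft_force: [-1.0, -0.2, -4.7]
finger_gap: 0.439
t 11.85 pos [0.6184 0.1777 0.296 ] yaw 1.5259 tilt [ 0.0325 -0.0394 -0.9987] | tool d [-0.0209 -0.0674 -0.0055] roll -0.0401 F [-1.  -0.2 -4.7] gap 0.439
wrist frame 0.62 [0.5141 0.2546 0.021 ] [167.   85.7]
```

View pics/a8.png

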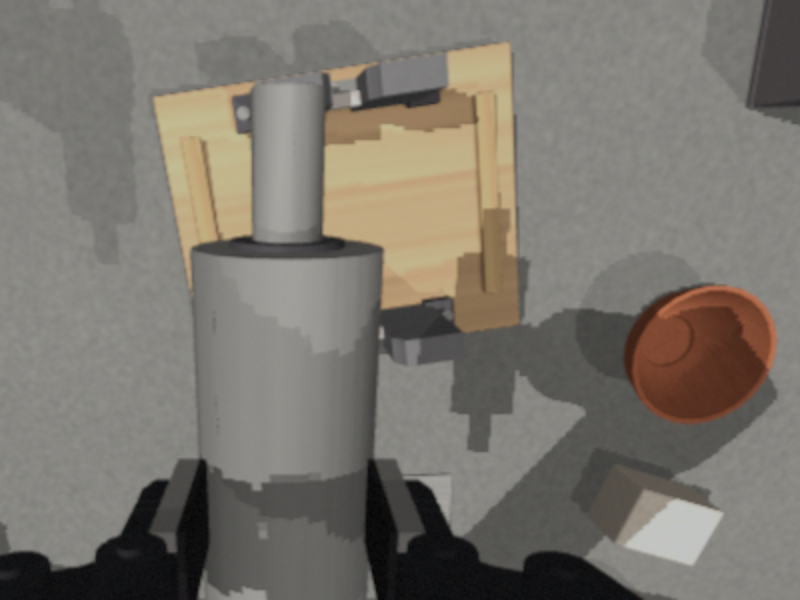

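View pics/a9.png

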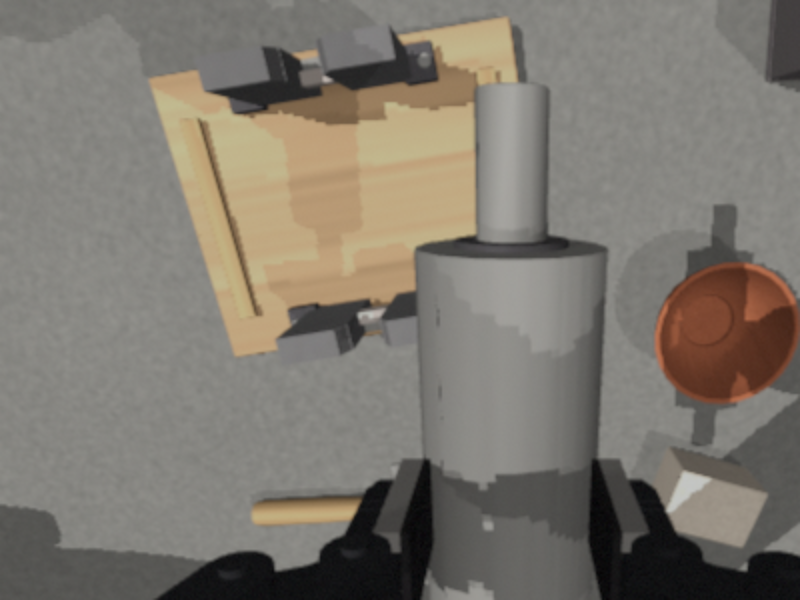

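a8 and a9 show the frame behind the held roller. The bed's corners are at a8 (153,97), (511,42), (520,323) and at a9 (150,78), (508,17), (236,355). I fit the frame pose to these and overlay the model.

```bash
cat >> h.py <<'E'
def info(n):
    z=np.load(f"pics/{n}.npz"); return {"rvec":z["r"],"tvec":z["t"],"intrinsics":z["K"]}
def fw(P,q):
    P=np.atleast_2d(np.array(P,float)); c,s=np.cos(q[2]),np.sin(q[2]); return P@np.array([[c,-s,0],[s,c,0],[0,0,1]]).T+[q[0],q[1],q[3] if len(q)>3 else 0]
E
python3 - <<'E'
from h import *
from scipy.optimize import least_squares
M={"w8":[((-.115,.093,.018),(188.5,48.5)),((.115,.093,.018),(367.5,21)),((.115,-.093,.018),(372,161.5))],
"w9":[((-.115,.093,.018),(75,39)),((.115,.093,.018),(254,8.5)),((-.115,-.093,.018),(118,177.5))]}
def res(q,names=M): return np.concatenate([(proj(fw([m[0] for m in M[n]],q),info(n))-[m[1] for m in M[n]]).ravel() for n in names])
for names in (["w8"],["w9"],["w8","w9"]):
    f=least_squares(res,[.53,.24,.05],args=(names,)); print(names,f.x.round(4),f.fun.round(1))
q=f.x; f4=least_squares(res,[*q,0]); print("free z",f4.x.round(4),f4.fun.round(1))
np.save("q.npy",q)
out=[]
for n,c in(("w8",112),("w9",0)):
    im=cv2.imread(f"pics/{n}.png"); im=cv2.resize(im,None,fx=2,fy=2)
    def line(a,b,col):
        p=proj(fw([a,b],q),info(n))*2; cv2.line(im,*[tuple(int(v) for v in k) for k in p],col,1)
    for s in(1,-1):
        for x0,x1 in((-.0495,-.014),(.014,.0495)):
            k=[(x0,s*.066,.105),(x1,s*.066,.105),(x1,s*.082,.105),(x0,s*.082,.105)]
            for j in range(4): line(k[j],k[(j+1)%4],(0,255,0))
    k=[(-.115,-.093,.018),(.115,-.093,.018),(.115,.093,.018),(-.115,.093,.018)]
    for j in range(4): line(k[j],k[(j+1)%4],(0,0,255))
    # held roller axis top line prediction
    out.append(im[0:380,2*c:2*c+560])
cv2.imwrite("pics/ov.png",cv2.resize(cv2.vconcat(out),None,fx=.78,fy=.78))
E
```

```text
['w8'] [0.5314 0.2366 0.1155] [-0.4 -0.   0.2 -0.7  0.3  1. ]
['w9'] [0.5316 0.2364 0.1124] [-0.9 -0.3  1.4 -0.6 -0.5  1.5]
['w8', 'w9'] [0.5315 0.2365 0.1141] [-0.3 -0.1  0.4 -0.4  0.3  1.1 -1.1 -0.2  1.1 -0.9 -0.4  1.5]
free z [ 0.5313  0.2368  0.114  -0.0031] [-0.  -0.1 -0.6 -0.2 -0.6  0.5  0.  -0.1  0.9 -0.6  0.2  0.7]
```

View pics/ov.png

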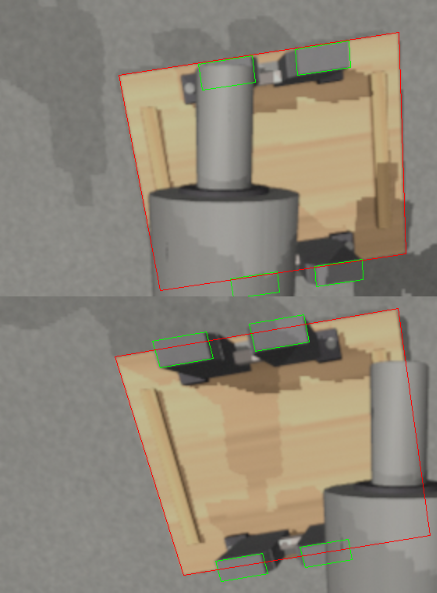

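The model fits both views: frame at (0.5315, 0.2365), yaw 0.114, and the green cheek tops lie on the grey blocks. Next I turn the roller and bring it above the slots.

```bash
python3 -m handwheel '[{"fingers":0,"travel":[0,0,0],"roll":-0.08},{"fingers":0,"travel":[0.0,-0.02,0],"roll":-0.08},{"fingers":0,"travel":[0.01,-0.03,0],"roll":0},{"fingers":0,"travel":[0.01,-0.02,0],"roll":0},{"fingers":0,"travel":[0,0,0],"roll":0}]' >/dev/null
cat >> h.py <<'E'
def axis(): # held roller axis pose in the frame
    q=np.load("q.npy"); s,p,R,y=st(); a=p-0.0218*R[:,2]; c,sn=np.cos(q[2]),np.sin(q[2]); d=a[:2]-q[:2]
    print("axis in frame mm",(1e3*np.array([c*d[0]+sn*d[1],-sn*d[0]+c*d[1],a[2]])).round(1),"yaw err",round(y-q[2]-np.pi/2,4),"slope",round(R[2,0]+0.0277,4),"F",np.round(s["ft_force"],1),"T",np.round(s["ft_torque"],2),"t",round(s["time_s"],2),"gap",round(s["finger_gap"],3))
def goal(zt,dx=0,dy=0): # TCP goal for roller axis over the slots, at height zt
    q=np.load("q.npy"); s,p,R,y=st(); g=fw([dx,dy,zt],q)[0]+0.0218*R[:,2]; plan(g,q[2]+np.pi/2); axis()
E
python3 - <<'E'
from h import *
goal(.20)
E
```

```text
t 12.45 pos [0.5369 0.1891 0.2925] yaw 1.6934 tilt [ 0.0275 -0.0425 -0.9987] | tool d [ 0.0519 -0.0016  0.112 ] roll 0.0085 F [ 0.  -0.3 -4.5] gap 0.438
axis in frame mm [ -0.5 -46.8 314.3] yaw err 0.0085 slope -0.0179 F [ 0.  -0.3 -4.5] T [0.17 0.07 0.02] t 12.45 gap 0.438
```

```bash
python3 -m handwheel '[{"fingers":0,"travel":[0.02,0,0],"roll":0.008},{"fingers":0,"travel":[0.025,0,0.01],"roll":0},{"fingers":0,"travel":[0.007,0,0.02],"roll":0},{"fingers":0,"travel":[0,0,0.03],"roll":0},{"fingers":0,"travel":[0,0,0.03],"roll":0}]' >/dev/null
python3 -m handwheel '[{"fingers":0,"travel":[0,0,0.01],"roll":0},{"fingers":0,"travel":[0,0,0],"roll":0}]' >/dev/null
python3 - <<'E'
from h import *
goal(.14); find("wrist",[]) ; s,i=shot("wrist","w10"); shot("top","t1"); shot("scene","s1")
_,p,R,_=st(); im=cv2.resize(s[:,:,::-1],None,fx=1.5,fy=1.5).copy()
def L(P,col):
    k=(proj(P,i)*1.5).astype(int); cv2.line(im,tuple(int(v) for v in k[0]),tuple(int(v) for v in k[1]),col,1)
q=np.load("q.npy")
# expected roller in tool frame: level slope -> axis dir tool x; silhouettes
a=p-.0218*R[:,2]; ex,ey,ez=R.T
for r,l0,l1 in((.022,-.06,.06),(.008,.06,.093)):
    for sg in(1,-1): L([a+l0*ex+sg*r*ey,a+l1*ex+sg*r*ey],(255,0,255))
for sg in(1,-1):
    for x0,x1 in((-.0495,-.014),(.014,.0495)):
        k=[(x0,sg*.066,.105),(x1,sg*.066,.105),(x1,sg*.082,.105),(x0,sg*.082,.105)]
        for j in range(4): L(fw([k[j],k[(j+1)%4]],q),(0,255,0))
cv2.imwrite("pics/ov10.png",im)
E
```

```text
t 13.15 pos [0.5333 0.2348 0.1909] yaw 1.6834 tilt [ 0.0345 -0.0449 -0.9984] | tool d [ 0.0044 -0.0031  0.0725] roll -0.0015 F [-1.1 -0.4 -4.1] gap 0.437
axis in frame mm [  1.   -0.9 212.7] yaw err -0.0015 slope -0.0208 F [-1.1 -0.4 -4.1] T [0.09 0.04 0.03] t 13.15 gap 0.437
```

View pics/ov10.png

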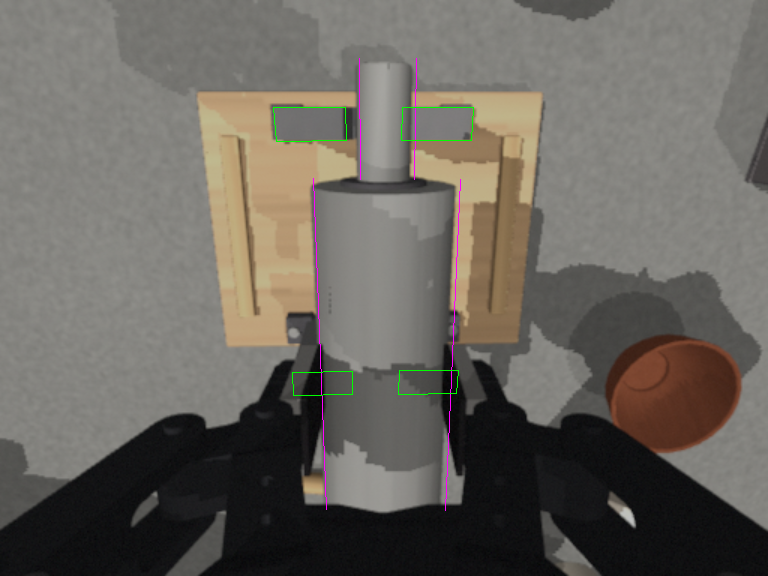

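The overlay agrees. The roller sits about 1.3 mm left and 2 mm toward −y of nominal in the grasp, so I correct for that with dx = +1.2 and dy = +2.5 mm while going lower.

```bash
python3 -m handwheel '[{"fingers":0,"travel":[0.003,-0.001,0.015],"roll":0},{"fingers":0,"travel":[0.002,-0.001,0.02],"roll":0},{"fingers":0,"travel":[0.001,0,0.02],"roll":0},{"fingers":0,"travel":[0,0,0.01],"roll":0},{"fingers":0,"travel":[0,0,0],"roll":0}]' >/dev/null
python3 - <<'E'
from h import *
goal(.125,.0012,.0025)
E
```

```text
t 13.8 pos [0.5381 0.2414 0.1289] yaw 1.6817 tilt [ 0.047  -0.0384 -0.9982] | tool d [-0.0014 -0.0061  0.0255] roll -0.0033 F [-0.3 -0.8 -5.1] gap 0.441
axis in frame mm [  6.2   5.  150.7] yaw err -0.0033 slope -0.0157 F [-0.3 -0.8 -5.1] T [0.05 0.11 0.03] t 13.8 gap 0.441
```

```bash
python3 -m handwheel '[{"fingers":0,"travel":[-0.002,-0.003,0.004],"roll":-0.003},{"fingers":0,"travel":[-0.001,-0.003,0.007],"roll":0},{"fingers":0,"travel":[0,-0.001,0.007],"roll":0},{"fingers":0,"travel":[0,0,0.005],"roll":0},{"fingers":0,"travel":[0,0,0],"roll":0}]' >/dev/null
python3 - <<'E'
from h import *
goal(.110,.0012,.0025); s,i=shot("wrist","w11"); a=s
cv2.imwrite("pics/w11v.png",cv2.resize(s[0:300,60:460,::-1],(800,600),interpolation=cv2.INTER_CUBIC))
E
```

```text
t 14.3 pos [0.5336 0.2371 0.1062] yaw 1.6844 tilt [ 0.0506 -0.0368 -0.998 ] | tool d [ 0.002  -0.0008  0.0179] roll -0.0006 F [ 0.1  0.  -4.5] gap 0.439
axis in frame mm [  1.1   1.3 128. ] yaw err -0.0006 slope -0.0147 F [ 0.1  0.  -4.5] T [0.07 0.13 0.02] t 14.3 gap 0.439
```

View pics/w11v.png

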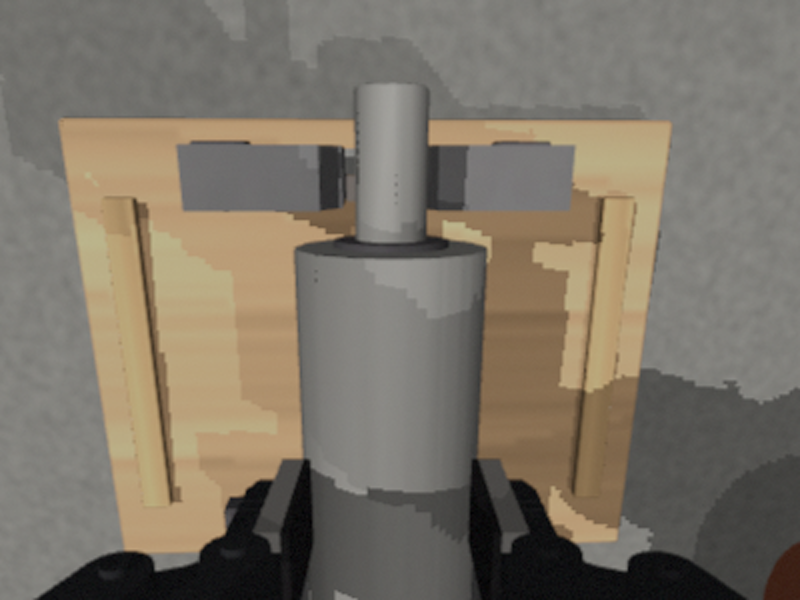

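This view shows the axle at crop (392,170) and the cheek's outer ends at 180 and 574, which puts the slot centre near 377. The axle therefore looks a bit to the right. I refit the frame and measure the roller from this same picture.

Run:
```python
from h import *
from scipy.optimize import least_squares
n="w11"; C=lambda u,v:(60+u/2,v/2)
bed=[((-.115,.093,.018),C(60,119)),((.115,.093,.018),C(671,122)),((-.115,-.093,.018),C(127,552)),((.115,-.093,.018),C(617,540))]
ch=[((-.0495,.066,.105),C(183,211)),((.0495,.066,.105),C(571,209)),((-.0495,.082,.105),C(178,145)),((.0495,.082,.105),C(574,145)),((-.014,.066,.105),C(320,211))]
for nm,M in(("bed",bed),("cheek",ch),("both",bed+ch)):
    f=least_squares(lambda q:(proj(fw([m[0] for m in M],q),info(n))-[m[1] for m in M]).ravel(),[.5315,.2365,.114]); print(nm,f.x.round(4),f.fun.round(1))
q=f.x
# roller: axle centreline at axis height; barrel end
s,p,R,y=st(); h=p[2]+.0218
for lab,uv in(("axle tip",C(391.5,90)),("axle root",C(392,230)),("barrel end",C(390.5,255)),("barrel low",C(391,440))):
    w=onz(uv,n,h+.0*0); d=w[:2]-q[:2]; c,sn=np.cos(q[2]),np.sin(q[2]); print(lab,w.round(4),"frame mm",(1e3*(c*d[0]+sn*d[1])).round(1),(1e3*(-sn*d[0]+c*d[1])).round(1))
i=info(n); Rc=cv2.Rodrigues(i["rvec"])[0]; print("cam in tool",(R.T@(-Rc.T@i["tvec"]-p)).round(4))
```

```text
bed [0.5311 0.2368 0.1144] [-1.8 -0.6  2.4 -1.  -1.4  2.   1.   1.6]
cheek [0.5308 0.237  0.1163] [-0.2  0.3 -0.8  0.5 -1.2 -0.3  0.5 -0.4  1.8  0. ]
both [0.5308 0.237  0.1156] [-2.3 -0.6  1.9 -1.4 -1.6  2.   0.9  1.3 -0.1  0.4 -0.7  0.6 -1.  -0.3
  0.7 -0.2  2.   0.1]
axle tip [0.5223 0.3288 0.1283] frame mm 2.1 92.2
axle root [0.5257 0.3004 0.1283] frame mm 2.2 63.6
barrel end [0.526  0.2949 0.1283] frame mm 1.9 58.1
barrel low [0.5314 0.2496 0.1283] frame mm 2.0 12.5
cam in tool [ 0.0712  0.     -0.1699]
```

```bash
python3 -m handwheel '[{"fingers":0,"travel":[0.001,-0.002,0.002],"roll":0},{"fingers":0,"travel":[0,-0.001,0.005],"roll":0},{"fingers":0,"travel":[0,0,0.005],"roll":0},{"fingers":0,"travel":[0,0,0.003],"roll":0},{"fingers":0,"travel":[0,0,0],"roll":0}]' >/dev/null
python3 - <<'E'
from h import *
goal(.095,-.0009,.0022)
E
```

```text
t 14.85 pos [0.5317 0.238  0.0907] yaw 1.6845 tilt [ 0.0521 -0.0358 -0.998 ] | tool d [ 0.0006 -0.0011  0.0174] roll -0.0005 F [ 0.1 -0.1 -5. ] gap 0.441
axis in frame mm [ -0.6   2.3 112.4] yaw err -0.0005 slope -0.0138 F [ 0.1 -0.1 -5. ] T [0.05 0.09 0.02] t 14.85 gap 0.441
```

```bash
python3 -m handwheel '[{"fingers":0,"travel":[0,-0.0003,0.004],"roll":0},{"fingers":0,"travel":[0,-0.0003,0.005],"roll":0},{"fingers":0,"travel":[0,-0.0003,0.005],"roll":0},{"fingers":0,"travel":[0,-0.0002,0.004],"roll":0}]'
python3 - <<'E'
from h import *
goal(.085,-.0009,.0022)
E
```

```text
time_s: 15.25
tool_pos: [0.5322, 0.2374, 0.0717]
tcp_rot: [2.049, 2.298, 0.014]
ft_force: [-0.7, 1.5, -4.9]
finger_gap: 0.438
t 15.25 pos [0.5322 0.2374 0.0717] yaw 1.6842 tilt [ 0.0531 -0.0352 -0.998 ] | tool d [ 0.0009 -0.001   0.0084] roll -0.0007 F [-0.7  1.5 -4.9] gap 0.438
axis in frame mm [-0.3  1.7 93.5] yaw err -0.0007 slope -0.0133 F [-0.7  1.5 -4.9] T [0.06 0.12 0.  ] t 15.25 gap 0.438
```

```bash
python3 -m handwheel '[{"fingers":0,"travel":[0,-0.0006,0.003],"roll":0},{"fingers":0,"travel":[0,-0.0004,0.003],"roll":0},{"fingers":0,"travel":[0,-0.0003,0.003],"roll":0},{"fingers":0,"travel":[0,0,0],"roll":0}]'
python3 - <<'E'
from h import *
goal(.075,-.0009,.0022)
E
```

```text
time_s: 15.65
tool_pos: [0.5308, 0.2366, 0.061]
tcp_rot: [2.049, 2.298, 0.012]
ft_force: [0.2, 0.0, -5.0]
finger_gap: 0.444
t 15.65 pos [0.5308 0.2366 0.061 ] yaw 1.6842 tilt [ 0.0519 -0.0358 -0.998 ] | tool d [0.0015 0.0004 0.0077] roll -0.0007 F [ 0.2  0.  -5. ] gap 0.444
axis in frame mm [-1.7  1.  82.7] yaw err -0.0007 slope -0.0138 F [ 0.2  0.  -5. ] T [ 0.06  0.17 -0.01] t 15.65 gap 0.444
```

```bash
python3 -m handwheel '[{"fingers":0,"travel":[0.001,0.0004,0.002],"roll":0},{"fingers":0,"travel":[0,0,0.002],"roll":0},{"fingers":0,"travel":[0,0,0.002],"roll":0}]'
python3 - <<'E'
from h import *
goal(.070,-.0009,.0022)
E
python3 -m handwheel '[{"fingers":0,"travel":[0,0,0.002],"roll":0}]'
python3 -m handwheel '[{"fingers":0,"travel":[0,0,0.002],"roll":0}]'
python3 - <<'E'
from h import *
goal(.070,-.0009,.0022)
E
```

```text
time_s: 15.95
tool_pos: [0.532, 0.2379, 0.0551]
tcp_rot: [2.049, 2.298, 0.014]
ft_force: [0.0, 0.3, -5.6]
finger_gap: 0.441
t 15.95 pos [0.532  0.2379 0.0551] yaw 1.6843 tilt [ 0.053  -0.0352 -0.998 ] | tool d [ 0.0003 -0.0008  0.0068] roll -0.0006 F [ 0.   0.3 -5.6] gap 0.441
axis in frame mm [-0.4  2.2 76.8] yaw err -0.0006 slope -0.0133 F [ 0.   0.3 -5.6] T [0.07 0.08 0.04] t 15.95 gap 0.441
time_s: 16.05
tool_pos: [0.5322, 0.2377, 0.0531]
tcp_rot: [2.049, 2.298, 0.014]
ft_force: [-0.6, -1.5, -3.7]
finger_gap: 0.441
time_s: 16.15
tool_pos: [0.5322, 0.2379, 0.0514]
tcp_rot: [2.048, 2.298, 0.014]
ft_force: [-3.5, -0.9, 4.9]
finger_gap: 0.435
t 16.15 pos [0.5322 0.2379 0.0514] yaw 1.6844 tilt [ 0.0533 -0.0353 -0.998 ] | tool d [ 0.0002 -0.0009  0.0031] roll -0.0006 F [-3.5 -0.9  4.9] gap 0.435
axis in frame mm [-0.2  2.2 73.2] yaw err -0.0006 slope -0.0135 F [-3.5 -0.9  4.9] T [-0.13  0.81  0.03] t 16.15 gap 0.435
```

```bash
python3 -m handwheel '[{"fingers":0,"travel":[0,-0.0008,0.002],"roll":0}]'
python3 -m handwheel '[{"fingers":0,"travel":[0,-0.0002,0.002],"roll":0}]'
python3 -m handwheel '[{"fingers":0,"travel":[0,-0.0002,0.002],"roll":0}]'
python3 - <<'E'
from h import *
goal(.060,-.0009,.0022)
E
```

```text
time_s: 16.25
tool_pos: [0.5321, 0.2382, 0.0501]
tcp_rot: [2.048, 2.297, 0.016]
ft_force: [-1.5, 0.0, 4.8]
finger_gap: 0.444
time_s: 16.35
tool_pos: [0.5322, 0.2384, 0.0487]
tcp_rot: [2.047, 2.297, 0.017]
ft_force: [-3.6, -1.4, 5.8]
finger_gap: 0.437
time_s: 16.45
tool_pos: [0.5322, 0.2384, 0.0472]
tcp_rot: [2.046, 2.297, 0.017]
ft_force: [-3.0, -2.0, 4.5]
finger_gap: 0.44
t 16.45 pos [0.5322 0.2384 0.0472] yaw 1.6851 tilt [ 0.0558 -0.035  -0.9978] | tool d [-0.0001 -0.0012  0.0089] roll 0.0001 F [-3.  -2.   4.5] gap 0.44
axis in frame mm [-0.2  2.7 69. ] yaw err 0.0001 slope -0.0135 F [-3.  -2.   4.5] T [-0.48  0.68  0.04] t 16.45 gap 0.44
```

```bash
python3 -m handwheel '[{"fingers":0,"travel":[0,-0.0012,0.002],"roll":0}]'
python3 -m handwheel '[{"fingers":0,"travel":[0,-0.0005,0.002],"roll":0}]'
python3 -m handwheel '[{"fingers":0,"travel":[0,-0.0003,0.002],"roll":0}]'
python3 - <<'E'
from h import *
goal(.060,-.0009,.0022)
E
```

```text
time_s: 16.55
tool_pos: [0.5321, 0.2385, 0.0459]
tcp_rot: [2.045, 2.296, 0.019]
ft_force: [0.7, -0.9, 4.7]
finger_gap: 0.435
time_s: 16.65
tool_pos: [0.5322, 0.2384, 0.0445]
tcp_rot: [2.045, 2.296, 0.021]
ft_force: [-2.8, -1.6, 4.6]
finger_gap: 0.446
time_s: 16.75
tool_pos: [0.5323, 0.2385, 0.0431]
tcp_rot: [2.044, 2.295, 0.021]
ft_force: [-3.2, -2.1, 6.3]
finger_gap: 0.441
t 16.75 pos [0.5323 0.2385 0.0431] yaw 1.6853 tilt [ 0.0598 -0.0348 -0.9976] | tool d [-0.0003 -0.0009  0.0048] roll 0.0004 F [-3.2 -2.1  6.3] gap 0.441
axis in frame mm [-0.2  2.7 64.8] yaw err 0.0004 slope -0.0138 F [-3.2 -2.1  6.3] T [-0.45  0.8   0.02] t 16.75 gap 0.441
```

```bash
python3 -m handwheel '[{"fingers":0,"travel":[0,-0.0008,0.0014],"roll":0}]'
python3 -m handwheel '[{"fingers":0,"travel":[0,-0.0005,0.0014],"roll":0}]'
python3 -m handwheel '[{"fingers":0,"travel":[0,-0.0005,0.0014],"roll":0}]'
python3 -m handwheel '[{"fingers":0,"travel":[0,-0.0005,0.0014],"roll":0}]'
python3 - <<'E'
from h import *
goal(.060,-.0009,.0022)
E
```

```text
time_s: 16.85
tool_pos: [0.5323, 0.2383, 0.0423]
tcp_rot: [2.043, 2.294, 0.022]
ft_force: [-1.0, -1.7, 5.6]
finger_gap: 0.436
time_s: 16.95
tool_pos: [0.5323, 0.2381, 0.0417]
tcp_rot: [2.043, 2.294, 0.023]
ft_force: [-3.0, -2.3, 7.7]
finger_gap: 0.437
time_s: 17.05
tool_pos: [0.5324, 0.238, 0.041]
tcp_rot: [2.042, 2.293, 0.024]
ft_force: [-3.2, -2.9, 7.2]
finger_gap: 0.441
time_s: 17.15
tool_pos: [0.5324, 0.2378, 0.0404]
tcp_rot: [2.042, 2.292, 0.025]
ft_force: [-3.0, -2.1, 6.9]
finger_gap: 0.44
t 17.15 pos [0.5324 0.2378 0.0404] yaw 1.6846 tilt [ 0.0646 -0.036  -0.9973] | tool d [ 0.0002 -0.0008  0.0021] roll -0.0004 F [-3.  -2.1  6.9] gap 0.44
axis in frame mm [-0.2  2.1 62.1] yaw err -0.0004 slope -0.0154 F [-3.  -2.1  6.9] T [-0.48  0.71 -0.  ] t 17.15 gap 0.44
```

```bash
python3 -m handwheel '[{"fingers":0,"travel":[0,-0.0006,0.0018],"roll":0}]'
python3 -m handwheel '[{"fingers":0,"travel":[0,-0.0006,0.0018],"roll":0}]'
python3 -m handwheel '[{"fingers":0,"travel":[0,-0.0006,0.0018],"roll":0}]'
python3 -m handwheel '[{"fingers":0,"travel":[0,-0.0006,0.0018],"roll":0}]'
python3 - <<'E'
from h import *
goal(.055,-.0009,.0022)
E
```

```text
time_s: 17.25
tool_pos: [0.5325, 0.2378, 0.0398]
tcp_rot: [2.041, 2.29, 0.026]
ft_force: [-6.3, -3.7, 19.6]
finger_gap: 0.441
time_s: 17.35
tool_pos: [0.5325, 0.2377, 0.0397]
tcp_rot: [2.041, 2.289, 0.026]
ft_force: [-7.2, -4.5, 22.9]
finger_gap: 0.44
time_s: 17.45
tool_pos: [0.5325, 0.2377, 0.0397]
tcp_rot: [2.04, 2.287, 0.027]
ft_force: [-7.0, -4.5, 18.5]
finger_gap: 0.437
time_s: 17.55
tool_pos: [0.5326, 0.2377, 0.0398]
tcp_rot: [2.039, 2.286, 0.028]
ft_force: [-6.6, -3.1, 17.3]
finger_gap: 0.44
t 17.55 pos [0.5326 0.2377 0.0398] yaw 1.6833 tilt [ 0.0705 -0.0385 -0.9968] | tool d [ 0.0005 -0.0011  0.0064] roll -0.0016 F [-6.6 -3.1 17.3] gap 0.44
axis in frame mm [-0.2  2.  61.5] yaw err -0.0016 slope -0.0185 F [-6.6 -3.1 17.3] T [-0.8   1.26 -0.02] t 17.55 gap 0.44
```

The roller met a hard stop at axis z ≈ 61.5 mm, at about 20 N. I can't be sure both ends are home, so I release, re-grip 30 mm off centre toward each side, and push each end in turn.

```bash
python3 -m handwheel '[{"fingers":0,"travel":[0,0,-0.0005],"roll":0},{"fingers":0.5,"travel":[0,0,-0.0005],"roll":0},{"fingers":0.8,"travel":[0,0,0],"roll":0},{"fingers":0.8,"travel":[0,0,-0.002],"roll":0},{"fingers":0.8,"travel":[0,0,0],"roll":0}]'
python3 - <<'E'
from h import *
goal(.0645,0,.030)
E
```

```text
time_s: 18.05
tool_pos: [0.5342, 0.2389, 0.0439]
tcp_rot: [2.038, 2.285, 0.034]
ft_force: [-0.4, -0.5, -0.5]
finger_gap: 0.8
t 18.05 pos [0.5342 0.2389 0.0439] yaw 1.6832 tilt [ 0.0742 -0.0361 -0.9966] | tool d [ 0.027  -0.0015 -0.0002] roll -0.0017 F [-0.4 -0.5 -0.5] gap 0.8
axis in frame mm [ 1.4  3.  65.6] yaw err -0.0017 slope -0.0166 F [-0.4 -0.5 -0.5] T [0.03 0.09 0.01] t 18.05 gap 0.8
```

```bash
python3 -m handwheel '[{"fingers":0.8,"travel":[0.009,-0.001,0],"roll":0},{"fingers":0.8,"travel":[0.01,-0.001,0],"roll":0},{"fingers":0.8,"travel":[0.008,0,0],"roll":0},{"fingers":0.4,"travel":[0,0,0],"roll":0},{"fingers":0,"travel":[0,0,0],"roll":0}]'
python3 -m handwheel '[{"fingers":0,"travel":[0,0,0],"roll":0},{"fingers":0,"travel":[0,0,0],"roll":0},{"fingers":0,"travel":[0,0,0],"roll":0},{"fingers":0,"travel":[0,0,0],"roll":0}]'
python3 - <<'E'
from h import *
goal(.0615,0,.030)
E
python3 -m handwheel '[{"fingers":0,"travel":[0,0,0.001],"roll":0}]'
python3 -m handwheel '[{"fingers":0,"travel":[0,0,0.0014],"roll":0}]'
python3 -m handwheel '[{"fingers":0,"travel":[0,0,0.0014],"roll":0}]'
python3 - <<'E'
from h import *
axis()
E
```

```text
time_s: 18.55
tool_pos: [0.5284, 0.2694, 0.0423]
tcp_rot: [2.037, 2.287, 0.036]
ft_force: [2.4, -0.2, 1.4]
finger_gap: 0.467
time_s: 18.95
tool_pos: [0.5287, 0.2695, 0.0431]
tcp_rot: [2.037, 2.286, 0.037]
ft_force: [-0.4, 1.3, 0.7]
finger_gap: 0.409
t 18.95 pos [0.5287 0.2695 0.0431] yaw 1.6842 tilt [ 0.075  -0.0346 -0.9966] | tool d [-0.0039  0.0003  0.0035] roll -0.0007 F [-0.4  1.3  0.7] gap 0.409
axis in frame mm [-0.5 34.  64.8] yaw err -0.0007 slope -0.0153 F [-0.4  1.3  0.7] T [ 0.2   0.17 -0.02] t 18.95 gap 0.409
time_s: 19.05
tool_pos: [0.5288, 0.2696, 0.0428]
tcp_rot: [2.037, 2.286, 0.037]
ft_force: [-4.7, -1.9, 16.5]
finger_gap: 0.407
time_s: 19.15
tool_pos: [0.5289, 0.2696, 0.0427]
tcp_rot: [2.037, 2.285, 0.036]
ft_force: [-7.3, -3.1, 20.6]
finger_gap: 0.407
time_s: 19.25
tool_pos: [0.5289, 0.2695, 0.0428]
tcp_rot: [2.037, 2.284, 0.036]
ft_force: [-5.9, -1.7, 18.1]
finger_gap: 0.409
axis in frame mm [-0.3 34.  64.5] yaw err -0.0014 slope -0.0171 F [-5.9 -1.7 18.1] T [-0.66  1.26 -0.07] t 19.25 gap 0.409
```

The + end is hard: it moved 0.3 mm under 20 N. Now the − side.

```bash
python3 -m handwheel '[{"fingers":0,"travel":[0,0,-0.0008],"roll":0},{"fingers":0.5,"travel":[0,0,-0.0005],"roll":0},{"fingers":0.8,"travel":[0,0,0],"roll":0},{"fingers":0.8,"travel":[0,0,0],"roll":0},{"fingers":0.8,"travel":[-0.006,0,0],"roll":0}]'
python3 -m handwheel '[{"fingers":0.8,"travel":[-0.02,0,0],"roll":0},{"fingers":0.8,"travel":[-0.025,0,0],"roll":0},{"fingers":0.8,"travel":[-0.01,0,0],"roll":0},{"fingers":0.8,"travel":[0,0,0],"roll":0}]'
python3 - <<'E'
from h import *
goal(.0645,0,-.030)
E
```

```text
time_s: 19.75
tool_pos: [0.5294, 0.2633, 0.044]
tcp_rot: [2.036, 2.285, 0.035]
ft_force: [0.5, 0.5, -0.1]
finger_gap: 0.802
time_s: 20.15
tool_pos: [0.5359, 0.2053, 0.046]
tcp_rot: [2.037, 2.284, 0.034]
ft_force: [0.8, 0.5, -0.3]
finger_gap: 0.801
t 20.15 pos [0.5359 0.2053 0.046 ] yaw 1.6835 tilt [ 0.0751 -0.0375 -0.9965] | tool d [0.0007 0.0004 0.0033] roll -0.0014 F [ 0.8  0.5 -0.3] gap 0.801
axis in frame mm [ -0.7 -30.6  67.8] yaw err -0.0014 slope -0.0181 F [ 0.8  0.5 -0.3] T [ 0.06  0.11 -0.01] t 20.15 gap 0.801
```

```bash
python3 -m handwheel '[{"fingers":0.8,"travel":[0,0.0005,0.0028],"roll":0},{"fingers":0.4,"travel":[0,0,0],"roll":0},{"fingers":0,"travel":[0,0,0],"roll":0},{"fingers":0,"travel":[0,0,0],"roll":0},{"fingers":0,"travel":[0,0,0],"roll":0}]'
python3 -m handwheel '[{"fingers":0,"travel":[0,0,0],"roll":0},{"fingers":0,"travel":[0,0,0],"roll":0}]'
python3 -m handwheel '[{"fingers":0,"travel":[0,0,0.001],"roll":0}]'
python3 -m handwheel '[{"fingers":0,"travel":[0,0,0.0014],"roll":0}]'
python3 -m handwheel '[{"fingers":0,"travel":[0,0,0.0014],"roll":0}]'
python3 - <<'E'
from h import *
axis()
E
```

```text
time_s: 20.65
tool_pos: [0.5361, 0.2079, 0.0437]
tcp_rot: [2.033, 2.287, 0.033]
ft_force: [0.9, -2.5, -1.0]
finger_gap: 0.396
time_s: 20.85
tool_pos: [0.5362, 0.2079, 0.0437]
tcp_rot: [2.031, 2.288, 0.032]
ft_force: [0.3, -1.9, 2.0]
finger_gap: 0.399
time_s: 20.95
tool_pos: [0.5363, 0.2079, 0.0434]
tcp_rot: [2.031, 2.287, 0.032]
ft_force: [-4.6, -4.8, 18.6]
finger_gap: 0.4
time_s: 21.05
tool_pos: [0.5364, 0.2079, 0.0434]
tcp_rot: [2.03, 2.287, 0.031]
ft_force: [-7.1, -4.5, 23.1]
finger_gap: 0.401
time_s: 21.15
tool_pos: [0.5363, 0.2078, 0.0434]
tcp_rot: [2.029, 2.286, 0.029]
ft_force: [-6.9, -5.5, 18.7]
finger_gap: 0.401
axis in frame mm [ -0.  -28.   65.1] yaw err 0.0029 slope -0.0228 F [-6.9 -5.5 18.7] T [-1.12  1.3  -0.03] t 21.15 gap 0.401
```

Both ends are hard. The finger gap against TCP height is also consistent at both grips: 0.408 at 42.8 mm and 0.401 at 43.4 mm, so the roller is level. Re-gripping at the centre for the final bedding push.

```bash
python3 -m handwheel '[{"fingers":0,"travel":[0,0,-0.0008],"roll":0},{"fingers":0.5,"travel":[0,0,-0.0005],"roll":0},{"fingers":0.8,"travel":[0,0,0],"roll":0},{"fingers":0.8,"travel":[0.01,0,0],"roll":0},{"fingers":0.8,"travel":[0.015,0,0],"roll":0}]'
python3 -m handwheel '[{"fingers":0.8,"travel":[0.003,0,0],"roll":-0.001},{"fingers":0.8,"travel":[0,0,0],"roll":0}]'
python3 - <<'E'
from h import *
goal(.0625,0,0.0015)
E
```

```text
time_s: 21.65
tool_pos: [0.5333, 0.234, 0.0433]
tcp_rot: [2.033, 2.284, 0.031]
ft_force: [-0.3, 0.4, -0.4]
finger_gap: 0.801
time_s: 21.85
tool_pos: [0.5318, 0.2423, 0.0431]
tcp_rot: [2.027, 2.292, 0.035]
ft_force: [0.3, 0.3, 0.3]
finger_gap: 0.802
t 21.85 pos [0.5318 0.2423 0.0431] yaw 1.6916 tilt [ 0.076  -0.0367 -0.9964] | tool d [-0.005   0.0004  0.0026] roll 0.0067 F [0.3 0.3 0.3] gap 0.802
axis in frame mm [-0.6  6.6 64.8] yaw err 0.0067 slope -0.018 F [0.3 0.3 0.3] T [ 0.04  0.09 -0.01] t 21.85 gap 0.802
```

```bash
python3 -m handwheel '[{"fingers":0.8,"travel":[-0.004,0.0004,0.001],"roll":0.006},{"fingers":0.4,"travel":[0,0,0],"roll":0},{"fingers":0,"travel":[0,0,0],"roll":0},{"fingers":0,"travel":[0,0,0],"roll":0},{"fingers":0,"travel":[0,0,0],"roll":0}]'
python3 -m handwheel '[{"fingers":0,"travel":[0,0,0],"roll":0},{"fingers":0,"travel":[0,0,0.001],"roll":0}]'
python3 -m handwheel '[{"fingers":0,"travel":[0,0,0.0014],"roll":0}]'
python3 -m handwheel '[{"fingers":0,"travel":[0,0,0.0014],"roll":0}]'
python3 - <<'E'
from h import *
axis()
E
```

```text
time_s: 22.35
tool_pos: [0.5324, 0.2379, 0.0426]
tcp_rot: [2.035, 2.285, 0.035]
ft_force: [-0.1, 0.9, -1.7]
finger_gap: 0.418
time_s: 22.55
tool_pos: [0.5325, 0.2379, 0.0423]
tcp_rot: [2.036, 2.285, 0.035]
ft_force: [-5.3, -1.2, 16.8]
finger_gap: 0.419
time_s: 22.65
tool_pos: [0.5326, 0.2379, 0.0422]
tcp_rot: [2.036, 2.284, 0.035]
ft_force: [-7.0, -2.7, 21.5]
finger_gap: 0.408
time_s: 22.75
tool_pos: [0.5325, 0.2379, 0.0422]
tcp_rot: [2.035, 2.283, 0.034]
ft_force: [-6.6, -2.0, 18.6]
finger_gap: 0.413
axis in frame mm [-0.3  2.2 63.9] yaw err -0.0011 slope -0.0193 F [-6.6 -2.  18.6] T [-0.6   1.4  -0.06] t 22.75 gap 0.413
```

```bash
python3 -m handwheel '[{"fingers":0,"travel":[0,0,0.0015],"roll":0},{"fingers":0,"travel":[0,0,0.0015],"roll":0}]'
python3 -m handwheel '[{"fingers":0,"travel":[0,0,0.0015],"roll":0},{"fingers":0,"travel":[0,0,0.0015],"roll":0}]'
python3 -m handwheel '[{"fingers":0,"travel":[0,0,0.0015],"roll":0},{"fingers":0,"travel":[0,0,0.0015],"roll":0}]'
python3 -m handwheel '[{"fingers":0,"travel":[0,0,-0.0008],"roll":0},{"fingers":0.5,"travel":[0,0,-0.0005],"roll":0},{"fingers":0.8,"travel":[0,0,0],"roll":0},{"fingers":1,"travel":[0,0,0],"roll":0},{"fingers":1,"travel":[0,0,0],"roll":0}]'
python3 - <<'E'
from h import *
axis()
E
```

```text
time_s: 22.95
tool_pos: [0.5326, 0.2378, 0.0422]
tcp_rot: [2.034, 2.282, 0.032]
ft_force: [-6.0, -2.8, 17.9]
finger_gap: 0.415
time_s: 23.15
tool_pos: [0.5326, 0.2377, 0.0422]
tcp_rot: [2.033, 2.28, 0.031]
ft_force: [-6.0, -1.8, 17.0]
finger_gap: 0.414
time_s: 23.35
tool_pos: [0.5326, 0.2377, 0.0422]
tcp_rot: [2.032, 2.279, 0.03]
ft_force: [-5.9, -2.1, 16.8]
finger_gap: 0.414
time_s: 23.85
tool_pos: [0.5329, 0.2364, 0.0433]
tcp_rot: [2.033, 2.277, 0.029]
ft_force: [0.2, -0.0, 0.5]
finger_gap: 0.98
axis in frame mm [-0.2  0.9 65. ] yaw err -0.0028 slope -0.0262 F [ 0.2 -0.   0.5] T [ 0.04  0.06 -0.01] t 23.85 gap 0.98
```

```bash
python3 -m handwheel '[{"fingers":1,"travel":[0,0.001,-0.01],"roll":0},{"fingers":1,"travel":[0,0.0015,-0.02],"roll":0},{"fingers":1,"travel":[0,0.002,-0.02],"roll":0},{"fingers":1,"travel":[0,0.002,-0.03],"roll":0},{"fingers":1,"travel":[0,0.003,-0.04],"roll":0}]'
python3 -m handwheel '[{"fingers":1,"travel":[0,0,-0.04],"roll":0},{"fingers":1,"travel":[0,0,-0.03],"roll":0},{"fingers":1,"travel":[0,0,0],"roll":0}]'
python3 - <<'E'
from h import *
from scipy.optimize import least_squares
axis(); find("wrist",["frame"]); s,i=shot("wrist","w12"); find("wrist",["roller_mid"])
cv2.imwrite("pics/w12v.png",cv2.resize(s[:360,30:510,::-1],(800,600),interpolation=cv2.INTER_CUBIC))
q=np.load("q.npy"); print(proj(fw([[0,.093,.0615],[0,-.093,.0615],[0,0,.0835],[-.115,.093,.018],[.115,.093,.018]],q),i).round(1))
E
```

```text
time_s: 24.35
tool_pos: [0.5296, 0.2408, 0.164]
tcp_rot: [2.035, 2.281, 0.013]
ft_force: [1.2, 1.1, -0.4]
finger_gap: 1.0
time_s: 24.65
tool_pos: [0.5266, 0.2471, 0.2443]
tcp_rot: [2.032, 2.279, 0.029]
ft_force: [-0.1, 0.1, -0.4]
finger_gap: 1.001
axis in frame mm [ -5.2  12.2 266.1] yaw err -0.0012 slope -0.0254 F [-0.1  0.1 -0.4] T [ 0.04  0.1  -0.01] t 24.65 gap 1.001
wrist frame 0.86 [0.4995 0.2614 0.0206] [220.8 131.3]
wrist roller_mid 0.71 [0.5264 0.2471 0.0814] [246.1 155.8]
[[247.   73.6]
 [247.9 235.9]
 [248.5 167. ]
 [143.3  73.6]
 [342.9  74.1]]
```

View pics/w12v.png

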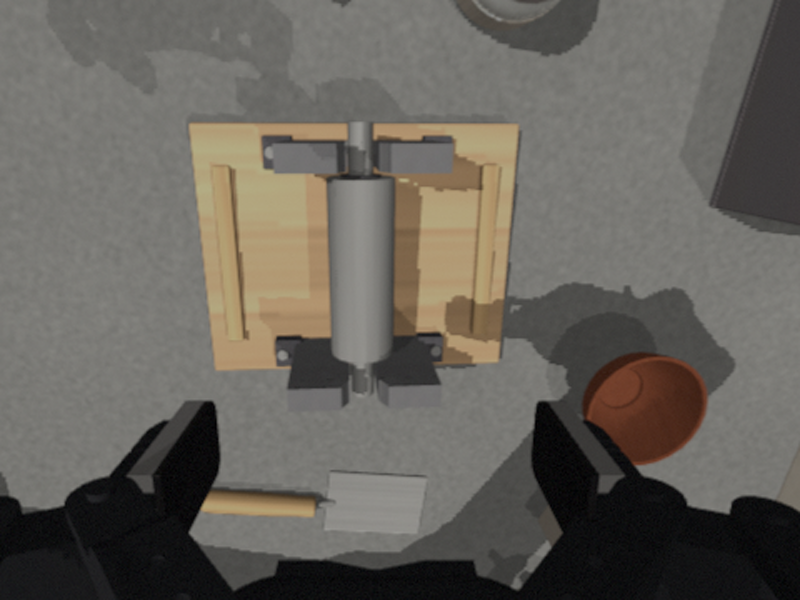

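The roller lies in both slots between the cheeks, with tips at (360,122) and (361,396). These are within 2 px of the level, seated prediction. The fingers are clear and the bowl and spatula are undisturbed. Handing in.

```bash
python3 -c "
from cell import ticket; print(ticket.job_done())"
```

```text
the job is handed in; nothing more can be done
None
```

I lifted the steel roller from its cradle, lowered it into both slots, pushed the shoes down to the hard bottoms and released it. I handed the job in at about 24.7 s; no verdict was reported.

**Bottoms:** the hard stop came at an axis height of about 61.5 mm in the frame. I then re-gripped about 30 mm off centre on each side and pushed with about 20 N (peaks near 23 N). Neither end moved by more than about 0.3 mm.

**Bedding push:** I pushed at the centre with 17–21.5 N for about 0.8 s, plus about 4.9 N of roller weight. The highest push at any time read about 23 N.

**Last picture:** the roller sits in both slots, with its tips within about 2 px of where a level, seated roller should be. The fingers were clear, the force read about 0 N, and the bowl and spatula looked undisturbed. I did not check the other bystanders again after the carry.

**Less certain:**
- **Tool tilt:** the tool drifted to about 4–5° off vertical, which the moves could not correct. The push therefore carried 6–7 N of side force.
- **Level:** I inferred it from both ends stopping hard and from matching finger gaps, not from a direct height measurement of each end.

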